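# Swap the wrong screen and rebuild the filter unit

### The job

The filter holder was left with the wrong screen in it: lift out that screen, the one with four big holes, and lay it flat in the square metal tray. Then rebuild the unit in this order: the fine screen (many small holes, bar-shaped grip) flat in the holder's seat, the open steel funnel tube upright on top of it inside the flared mouth, and last the grey lid, seated plug-down on the funnel. Leave the blank screen without holes and the two small amber vials where they are.

Things in the scene. Friction and masses are not known exactly. Their poses are not given: they have to be found in the camera images.
- holder: The filter holder, fixed to the bench: grey plastic foot 92 mm across and 10 mm high, round aluminium seat on it with a short outlet pipe on its +x side. The seat is a round recess: floor 20 mm above the bench, bore 60 mm in diameter up to 29 mm above the bench, then flared to a mouth 74 mm in inner diameter, 35 mm above the bench (outer 82 mm). Origin: centre of its underside on the bench, on the seat's axis; z up.
- tray: Square open metal tray, fixed to the bench, 120 x 120 mm, walls 18 mm high and 4 mm thick, floor about 4 mm thick. It is where the wrong screen goes. Origin: centre of its underside; z up; x and y along its sides.
- coarse: The wrong screen: steel disc 54 mm in diameter, 5 mm thick, with four big dark holes (13 mm) and a round upright knob in the middle, 12 mm thick and 14 mm at its head, that reaches 48 mm above the disc's underside. 110 g. At the start it lies in the holder's seat. Grip the knob at its head, about 40 mm above the underside, so that the fingers stay above the holder's mouth. Origin: centre of its underside; z up when upright.
- fine: The right, fine screen: steel disc 54 mm in diameter, 5 mm thick, with many small dark holes and an upright flat bar for a grip in the middle: 24 mm long along its x axis, 10 mm wide along its y axis, reaching 48 mm above the underside. 110 g. At the start it lies on the bench. Grip it across the 10 mm, about 40 mm above the underside. Origin: centre of its underside; z up when upright.
- blank: A spare blank disc on the bench, to be left alone: like the wrong screen (54 mm, the same round knob, 48 mm high) but without holes. Origin: centre of its underside; z up when upright.
- funnel: Funnel: open steel tube, upright on the bench, 75 mm high, 52 mm outer diameter (54 mm at the foot's lowest 8 mm, 56 mm at the lip's top 5 mm), bore 45 mm at its narrowest, open at both ends. 200 g. Its foot enters the holder's recess and stands on the screen's disc, over the screen's grip. Grip it across the outside about 50 mm above its foot. Origin: centre of its underside; z up when upright.
- lid: Grey plastic lid, standing on the bench on its plug, which tapers from 40 to 30 mm across at the bottom and is 8 mm high; over it a 66 mm flange, 4 mm thick, with a dark rubber ring on top; then a round knob, 14 mm across, up to 46 mm above the underside. 80 g. Seated on the funnel, its underside is 67 mm above the funnel's. Grip the knob about 37 mm above the underside. Origin: centre of its underside; z up when upright.
- vial_a: Small capped amber glass vial, 26 mm in diameter, 55 mm high, standing on the bench; to be left alone. Origin: centre of its underside; z up when upright.
- vial_b: A second vial like the first; to be left alone. Origin: centre of its underside; z up when upright.

How it is judged:
By the outcome, as a careful person would: the job done as asked, in the order asked, and still so for the second after the job is handed in, with the robot touching nothing.
It also fails if it takes over 125 s, if anything falls off the work surface, if the arm or the gripper's body presses on something with over 40 N, if the wrist force passes 120 N, or if a joint passes its speed limit or range.

### The arm

A 6-joint arm with a two-finger parallel gripper is mounted at the origin on the work surface. World frame = base frame: x ahead of the robot, y to its left, z up, the work surface at z = 0. Lengths are in m, angles in degrees, forces in N, time in s.
With the tool pointing down it reaches from about 0.4 to 0.825 m from the base axis. Payload 7 kg.
Tool frame: the origin (TCP) lies between the finger pads; the fingertips stand 19 mm ahead of it and the grasp point (between the pads) is the TCP (r.finger_overhang is the distance from the TCP to the fingertips, in m); z points along the fingers, y is the direction in which the jaws open and shut (so a half turn about z gives the same grasp; the last joint's range is limited). The gripper opens to 88 mm and grips with 3 to 60 N. Pads are 19 mm wide; open, the fingers measure 130 mm over their backs; the gripper's body (78 mm by 193 mm) begins 47 mm behind the grasp point.
Start: joints at [84.345, 20.546, 0.682, 0, -70.136, -16.507], TCP at [0.255, 0.625, 0.246] pointing down, gripper open.
Joint ranges: [-176.03, 176.03], [-82.01, 121.73], [-58.28, 71.71], [-173.87, 95.51], [-174.79, -0.11], [-173.66, 173.66]. Speed limits (degrees/s): [136.94, 136.94, 172.46, 180, 180, 180].

### API

Orientations are given as [roll, pitch, yaw] about the fixed x, y, z axes, in that order (R = Rz(yaw) Ry(pitch) Rx(roll)).
In Python, from plant import r, optics gives the robot as it stands. The module is installed in compiled form; this text tells all that it offers.
- The arm moves only by the tool step_arm, never from a script. Its argument "increments" is a list of rows, each an object of numbers: "tx", "ty", "tz": the shift along the world's x, y, z in mm; "ax", "ay", "az": the turn, a rotation vector about the world's x, y, z in degrees; "claw": the gripper command: -1 is shut, 1 is fully open, values between are in proportion. In form: [{"tx": .., "ty": .., "tz": .., "ax": .., "ay": .., "az": .., "claw": ..}, ...]. A call has 1 to 12 rows; each row shifts and turns the commanded pose from where the row before left it; what a row does not reach is not made up. A row lasts 1/10 s, in which the tool goes at most 50 mm and 8.59 degrees, less where a joint would pass 70% of its speed; a pose out of reach is approached as far as the arm can. A call with a gripper value outside its range is refused whole. The fingers move at their own pace and stop on an object; "newtons" is the grip in N (left out, the last holds). Time passes only in rows, so rows that do not move let the fingers close. It gives the time, the measured TCP pose, the force and the opening at its end, in the units of the state.
- r.get_state(): the state, without advancing time (a new reading comes with each control period).
- optics.capture(name): name is "scene" or "top"; returns a dict with "image" (480x640x3 uint8, blue, green, red), "depth" (480x640 float32, m along the optical axis (not along the pixel's ray), 0 where there is no reading), "fx", "fy", "cx", "cy" (pixels), "R" (3x3) and "t" (3): a world point X has camera coordinates R X + t. Camera axes: x right, y down, z forward; pixel columns grow to the right and rows downward; lengths in m; the calibration is good to about 2 mm. A picture is of the moment at which its call begins.
- r.close_job(): hands the job in, once; it reports no verdict.
The state is a dict: "time_s": time; "joints": joint angles; "qd": joint speeds; "joint_torque": joint torques, N m; "tcp_pos": TCP position; "eef_rot": TCP orientation; "contact_force": force on the tool from outside, world axes, zero at the start; "moment": the same for the moment, N m; "gripper_width": finger opening in m.
Only numpy, scipy, OpenCV 4.12 (cv2) and the standard library are available. Lean on these libraries where they do the work, as an engineer would, in place of code of your own. Each camera call takes 0.05 s, during which the arm holds its last target. There are 200 camera calls.

## Working session

There is one attempt and no reset: what is moved stays moved. The work goes in short steps, Python scripts to look and compute and a tool call to move; the robot and the scene stay as the last step left them, time stands still between calls to the robot, and variables do not carry over. Pictures are saved under pics/ and viewed, about 12 in all and at most 16, crops included, and the job is handed in when it is done.

Besides the shell and the picture viewer there is one more tool, called after "Call:" by a JSON object that holds its "api" and its "payload", one argument or row to a line. step_arm: Moves the arm, as the interface text tells. Its arguments: {"type":"object","properties":{"increments":{"type":"array","items":{"type":"object","properties":{"tx":{"type":"number"},"ty":{"type":"number"},"tz":{"type":"number"},"ax":{"type":"number"},"ay":{"type":"number"},"az":{"type":"number"},"claw":{"type":"number"}}}},"newtons":{"type":"number"}},"required":["increments"]}

```bash
mkdir -p pics
cat > h.py <<'E'
import numpy as np, cv2
from plant import r, optics
def cap(n):
    c=optics.capture(n); c['n']=n; return c
def world(c,u,v,z=None,d=None):
    ray=np.array([(u-c['cx'])/c['fx'],(v-c['cy'])/c['fy'],1.0]); R=np.array(c['R']);t=np.array(c['t'])
    o=-R.T@t; w=R.T@ray
    if z is not None: return o+w*(z-o[2])/w[2]
    if d is None: d=c['depth'][int(v),int(u)]
    return o+w*d
def cloud(c):
    v,u=np.mgrid[0:480,0:640]; d=c['depth']
    P=np.stack([(u-c['cx'])/c['fx']*d,(v-c['cy'])/c['fy']*d,d],-1)
    W=(P-np.array(c['t']))@np.array(c['R']); W[d==0]=np.nan
    return W
def pix(c,X):
    p=np.array(c['R'])@np.array(X)+np.array(c['t']); return p[0]/p[2]*c['fx']+c['cx'],p[1]/p[2]*c['fy']+c['cy']
E
python3 - <<'E'
from h import *
for n in('scene','top'):
    c=cap(n); cv2.imwrite(f'pics/{n}0.png',c['image']); print(n,c['fx'],c['cx'],c['cy'],-np.array(c['R']).T@np.array(c['t']),np.array(c['R'])[2])
    np.savez(f'{n}0.npz',**{k:v for k,v in c.items()})
print(r.get_state())
E
```

```text
scene 591.7741587710447 320.40356183063307 234.29755161479144 [ 1.27807517 -0.08986315  0.64750637] [-0.78036108  0.11359518 -0.61492497]
top 440.54674241990097 324.617161124508 239.289651001182 [0.4291731  0.01886367 0.77347984] [ 0.15256704 -0.04455996 -0.98728806]
{'time_s': 0.1, 'joints': array([ 8.43438850e+01,  2.05877282e+01,  6.41960264e-01, -1.76331163e-02,
       -7.01357890e+01, -1.65070668e+01]), 'qd': array([ 0.04964431, -0.09947585,  0.14638127, -0.0001939 , -0.02513132,
        0.01793603]), 'joint_torque': array([-1.06831318e-03, -5.84161735e+01,  2.93746895e+01,  7.01548845e+00,
        1.00863082e-02, -6.04254046e-05]), 'tcp_pos': array([0.25451054, 0.62476532, 0.24473451]), 'eef_rot': array([ 1.79917094e+02, -7.28103827e-03, -2.21691799e+01]), 'contact_force': array([-0.02558931,  0.55251772, -0.05371731]), 'moment': array([-0.005665  , -0.00810655,  0.00676775]), 'gripper_width': 0.08776681453541596}
```

View pics/scene0.png

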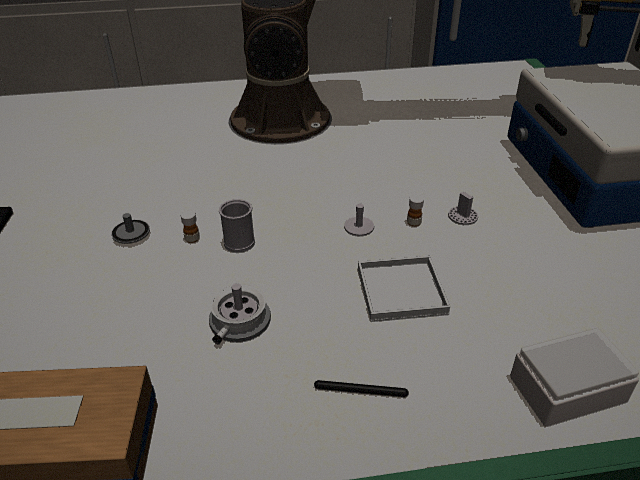

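View pics/top0.png

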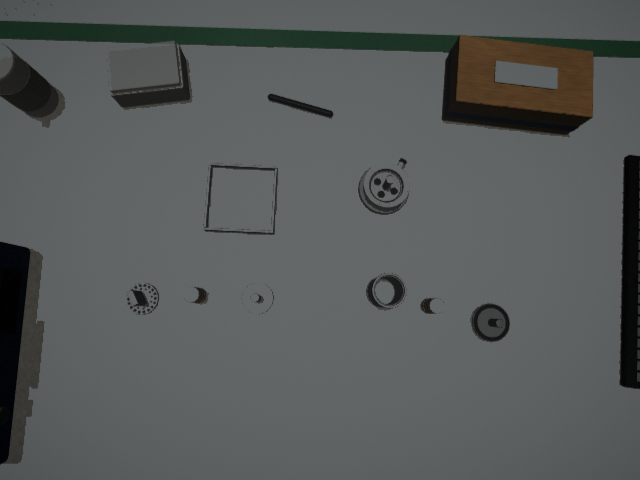

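Scene view shows the lid (128,230), vial (190,230), funnel (237,225), holder with the 4-hole screen (238,312), blank (360,220), vial (415,212), fine screen (463,210) and tray (403,288). In the top view, the fine screen is at (143,298), blank (258,298), funnel (386,292), lid (491,322), holder (384,188) and tray (241,200).

```bash
cat > m.py <<'E'
from h import *
def meas(C,ctr,rad,bands):
    for c in C:
        W=cloud(c).reshape(-1,3)
        for lo,hi in bands:
            with np.errstate(invalid='ignore'):
                m=(np.hypot(W[:,0]-ctr[0],W[:,1]-ctr[1])<rad)&(W[:,2]>lo)&(W[:,2]<hi)
            P=W[m]
            if len(P)<6: continue
            (x,y),rr=cv2.minEnclosingCircle(P[:,:2].astype(np.float32)*1000)
            (ex,ey),(w,h),a=cv2.minAreaRect(P[:,:2].astype(np.float32)*1000)
            print(' ',c['n'],f'{lo*1e3:.0f}-{hi*1e3:.0f}mm n={len(P)} circ=({x:.1f},{y:.1f}) r={rr:.1f} rect=({ex:.1f},{ey:.1f}) {w:.0f}x{h:.0f}@{a:.0f} med=({np.round(np.median(P,0)*1e3,1)}) z95={np.percentile(P[:,2],95)*1e3:.1f}')
E
python3 - <<'E'
from m import *
C=[]
for n in('scene','top'):
    d=np.load(f'{n}0.npz'); C.append({k:(d[k] if d[k].ndim else d[k].item()) for k in d})
c=C[1]
for n,(u,v),rad,b in [('fine',(143,298),.045,[(.002,.009),(.035,.06)]),('vial1',(195,295),.03,[(.04,.07)]),('blank',(258,298),.04,[(.002,.009),(.035,.06)]),
 ('funnel',(386,292),.05,[(.02,.06),(.068,.085)]),('vial2',(432,306),.03,[(.04,.07)]),('lid',(491,322),.05,[(.007,.016),(.037,.06)]),('holder',(384,188),.06,[(.031,.04),(.055,.08)]),('tray',(241,200),.095,[(.013,.025)])]:
    p=world(c,u,v,.01); print(n,np.round(p,3)); meas(C,p,rad,b)
for c in C:
    W=cloud(c); 
    p=pix(c,[.45,.08,0]); print(c['n'],'table z near', [np.round(W[int(pix(c,[x,y,0])[1]),int(pix(c,[x,y,0])[0])],4) for x,y in[(.35,0.0),(.6,-.05),(.5,.1)]])
E
```

```text
fine [0.444 0.291 0.01 ]
  scene 2-9mm n=457 circ=(443.6,290.9) r=44.8 rect=(442.9,290.9) 85x85@51 med=([455.  288.7   5.1]) z95=7.7
  scene 35-60mm n=127 circ=(447.6,294.2) r=13.1 rect=(446.9,295.0) 26x14@34 med=([449.9 294.6  44.8]) z95=50.0
  top 2-9mm n=801 circ=(443.7,291.3) r=44.7 rect=(443.8,292.4) 87x88@75 med=([442.  288.6   4.9]) z95=7.6
  top 35-60mm n=139 circ=(443.3,294.6) r=12.4 rect=(443.1,294.7) 24x10@29 med=([442.9 293.1  47.9]) z95=50.5
vial1 [0.449 0.205 0.01 ]
  scene 40-70mm n=185 circ=(453.3,200.8) r=14.0 rect=(454.4,200.9) 25x25@57 med=([459.2 199.9  54.1]) z95=57.4
  top 40-70mm n=220 circ=(449.1,200.3) r=12.6 rect=(449.0,199.8) 24x24@45 med=([449.4 198.7  55.3]) z95=57.1
blank [0.444 0.098 0.01 ]
  scene 2-9mm n=477 circ=(444.5,98.0) r=39.7 rect=(446.8,97.7) 76x72@89 med=([453.   96.4   5.5]) z95=7.6
  scene 35-60mm n=75 circ=(448.8,100.8) r=8.2 rect=(449.6,100.4) 14x13@1 med=([452.3 100.   45.5]) z95=50.5
  top 2-9mm n=821 circ=(444.9,97.1) r=39.7 rect=(443.6,98.1) 77x75@33 med=([444.5  97.9   5.1]) z95=7.4
  top 35-60mm n=61 circ=(444.6,99.9) r=6.9 rect=(44
[... 1569 characters left out ...]
641.6,-121.8) r=40.8 rect=(641.0,-122.1) 79x80@6 med=([ 644.4 -122.8   33.9]) z95=36.7
  top 55-80mm n=67 circ=(640.3,-120.9) r=7.0 rect=(640.2,-120.8) 13x13@1 med=([ 639.1 -120.4   67.3]) z95=69.7
tray [0.616 0.132 0.01 ]
  scene 13-25mm n=960 circ=(623.4,132.4) r=84.0 rect=(622.6,133.1) 121x125@88 med=([636.5 133.3  17.6]) z95=20.1
  top 13-25mm n=703 circ=(618.3,132.8) r=83.8 rect=(618.8,132.5) 120x121@88 med=([618.2 136.3  17.9]) z95=20.1
scene table z near [array([ 0.3481, -0.0011, -0.001 ]), array([ 0.6003, -0.05  ,  0.0017]), array([0.4998, 0.0996, 0.0012])]
top table z near [array([0.3505, 0.0015, 0.0025]), array([ 0.6004, -0.0489,  0.0008]), array([5.002e-01, 1.004e-01, 4.000e-04])]
```

Call:
{"api": "step_arm", "payload": {
  "increments": [
    {"tx":22,"ty":-44,"az":-5.7,"claw":-0.1},
    {"tx":22,"ty":-44,"az":-5.7,"claw":-0.1},
    {"tx":22,"ty":-44,"az":-5.7,"claw":-0.1},
    {"tx":22,"ty":-44,"az":-5.7,"claw":-0.1},
    {"tx":22,"ty":-44,"az":-5.7,"claw":-0.1},
    {"tx":22,"ty":-44,"az":-5.7,"claw":-0.1},
    {"tx":22,"ty":-44,"az":-5.7,"claw":-0.1},
    {"tx":22,"ty":-44,"az":-5.7,"claw":-0.1},
    {"tx":22,"ty":-44,"az":-5.7,"claw":-0.1},
    {"tx":22,"ty":-44,"az":-5.7,"claw":-0.1},
    {"tx":22,"ty":-44,"az":-5.7,"claw":-0.1},
    {"tx":22,"ty":-44,"az":-5.7,"claw":-0.1}
  ],
  "newtons": 20
}}

```text
$.increments[0]: bad value
```

Call:
{"api": "step_arm", "payload": {
  "increments": [
    {"tx":22,"ty":-44,"tz":0,"ax":0,"ay":0,"az":-5.7,"claw":-0.1},
    {"tx":22,"ty":-44,"tz":0,"ax":0,"ay":0,"az":-5.7,"claw":-0.1},
    {"tx":22,"ty":-44,"tz":0,"ax":0,"ay":0,"az":-5.7,"claw":-0.1},
    {"tx":22,"ty":-44,"tz":0,"ax":0,"ay":0,"az":-5.7,"claw":-0.1},
    {"tx":22,"ty":-44,"tz":0,"ax":0,"ay":0,"az":-5.7,"claw":-0.1},
    {"tx":22,"ty":-44,"tz":0,"ax":0,"ay":0,"az":-5.7,"claw":-0.1},
    {"tx":22,"ty":-44,"tz":0,"ax":0,"ay":0,"az":-5.7,"claw":-0.1},
    {"tx":22,"ty":-44,"tz":0,"ax":0,"ay":0,"az":-5.7,"claw":-0.1},
    {"tx":22,"ty":-44,"tz":0,"ax":0,"ay":0,"az":-5.7,"claw":-0.1},
    {"tx":22,"ty":-44,"tz":0,"ax":0,"ay":0,"az":-5.7,"claw":-0.1},
    {"tx":22,"ty":-44,"tz":0,"ax":0,"ay":0,"az":-5.7,"claw":-0.1},
    {"tx":22,"ty":-44,"tz":0,"ax":0,"ay":0,"az":-5.7,"claw":-0.1}
  ],
  "newtons": 20
}}

```text
time_s: 1.3
tcp_pos: [0.519, 0.0952, 0.2456]
eef_rot: [-180.0, 0.0, -90.8]
contact_force: [0.9, 1.1, 0.3]
gripper_width: 0.0397
```

Call:
{"api": "step_arm", "payload": {
  "increments": [
    {"tx":20.5,"ty":-36,"tz":-15,"ax":0,"ay":0,"az":0.8,"claw":-0.1},
    {"tx":20.5,"ty":-36,"tz":-15,"ax":0,"ay":0,"az":0,"claw":-0.1},
    {"tx":20.5,"ty":-36,"tz":-15,"ax":0,"ay":0,"az":0,"claw":-0.1},
    {"tx":20.5,"ty":-36,"tz":-15,"ax":0,"ay":0,"az":0,"claw":-0.1},
    {"tx":20.5,"ty":-36,"tz":-15,"ax":0,"ay":0,"az":0,"claw":-0.1},
    {"tx":20.5,"ty":-36,"tz":-15,"ax":0,"ay":0,"az":0,"claw":-0.1},
    {"tx":0,"ty":0,"tz":-20,"ax":0,"ay":0,"az":0,"claw":-0.1},
    {"tx":0,"ty":0,"tz":-20,"ax":0,"ay":0,"az":0,"claw":-0.1},
    {"tx":0,"ty":0,"tz":-20,"ax":0,"ay":0,"az":0,"claw":-0.1},
    {"tx":0,"ty":0,"tz":-20,"ax":0,"ay":0,"az":0,"claw":-0.1},
    {"tx":0,"ty":0,"tz":-15,"ax":0,"ay":0,"az":0,"claw":-0.1},
    {"tx":0,"ty":0,"tz":0,"ax":0,"ay":0,"az":0,"claw":-0.1}
  ]
}}

```text
time_s: 2.5
tcp_pos: [0.64, -0.1189, 0.0579]
eef_rot: [179.7, -0.0, -89.8]
contact_force: [0.1, 0.6, -0.4]
gripper_width: 0.0396
```

Run:
```python
from h import *
c=cap('scene'); s=r.get_state(); print(s['tcp_pos'],s['contact_force'])
u,v=map(int,pix(c,[.643,-.121,.06])); cv2.imwrite('pics/g1.png',cv2.resize(c['image'][v-80:v+60,u-90:u+90],None,fx=4,fy=4,interpolation=2))
```

```text
[ 0.64093553 -0.11892513  0.05951402] [-0.37750211 -0.32207189  0.62140456]
```

View pics/g1.png

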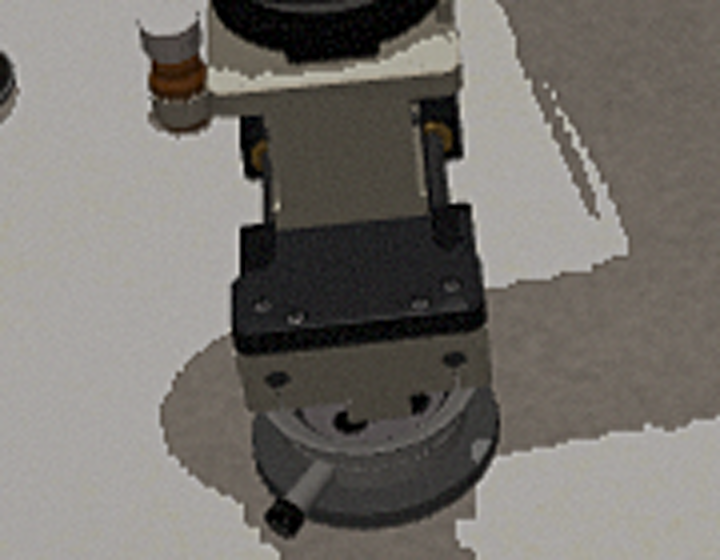

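The jaws straddle the knob along x, the fingers are hidden behind the gripper body, and the screen's holes are visible under it at (350,420). Next I close on the knob.

Call:
{"api": "step_arm", "payload": {
  "increments": [
    {"tx":0,"ty":-2,"tz":0,"ax":0,"ay":0,"az":0,"claw":-0.1},
    {"tx":0,"ty":0,"tz":0,"ax":0,"ay":0,"az":0,"claw":-1},
    {"tx":0,"ty":0,"tz":0,"ax":0,"ay":0,"az":0,"claw":-1},
    {"tx":0,"ty":0,"tz":0,"ax":0,"ay":0,"az":0,"claw":-1},
    {"tx":0,"ty":0,"tz":0,"ax":0,"ay":0,"az":0,"claw":-1},
    {"tx":0,"ty":0,"tz":0,"ax":0,"ay":0,"az":0,"claw":-1},
    {"tx":0,"ty":0,"tz":0,"ax":0,"ay":0,"az":0,"claw":-1}
  ],
  "newtons": 25
}}

```text
time_s: 3.25
tcp_pos: [0.642, -0.1209, 0.061]
eef_rot: [-180.0, -0.0, -89.8]
contact_force: [-0.5, 0.6, 2.7]
gripper_width: 0.0129
```

Call:
{"api": "step_arm", "payload": {
  "increments": [
    {"tx":0,"ty":0,"tz":8,"ax":0,"ay":0,"az":0,"claw":-1},
    {"tx":0,"ty":0,"tz":16,"ax":0,"ay":0,"az":0,"claw":-1},
    {"tx":0,"ty":0,"tz":20,"ax":0,"ay":0,"az":0,"claw":-1},
    {"tx":0,"ty":0,"tz":16,"ax":0,"ay":0,"az":0,"claw":-1},
    {"tx":-2,"ty":23,"tz":0,"ax":0,"ay":0,"az":0,"claw":-1},
    {"tx":-4,"ty":42,"tz":0,"ax":0,"ay":0,"az":0,"claw":-1},
    {"tx":-4,"ty":42,"tz":0,"ax":0,"ay":0,"az":0,"claw":-1},
    {"tx":-4,"ty":42,"tz":0,"ax":0,"ay":0,"az":0,"claw":-1},
    {"tx":-4,"ty":42,"tz":0,"ax":0,"ay":0,"az":0,"claw":-1},
    {"tx":-3,"ty":42,"tz":0,"ax":0,"ay":0,"az":0,"claw":-1},
    {"tx":-1,"ty":21,"tz":-20,"ax":0,"ay":0,"az":0,"claw":-1},
    {"tx":0,"ty":0,"tz":0,"ax":0,"ay":0,"az":0,"claw":-1}
  ]
}}

```text
time_s: 4.45
tcp_pos: [0.6179, 0.1356, 0.0986]
eef_rot: [179.8, -0.0, -89.6]
contact_force: [-0.0, -0.8, -1.5]
gripper_width: 0.0129
```

Run:
```python
from m import *
s=r.get_state(); print(s['tcp_pos'],s['contact_force'],s['gripper_width'],s['time_s'])
C=[cap('scene'),cap('top')]
c=C[0]
cv2.imwrite('pics/g2.png',np.hstack([cv2.resize(c['image'][150:400,150:500],None,fx=1.1,fy=1.5),cv2.resize(C[1]['image'][100:350,170:520],None,fx=1.1,fy=1.5)]))
meas(C,[.642,-.121],.05,[(.019,.024),(.031,.04)])
```

```text
[0.61794466 0.13561321 0.09855003] [-0.02410106 -0.76770415 -1.53289987] 0.012882155912286806 4.45
  scene 19-24mm n=914 circ=(650.6,-125.7) r=40.1 rect=(646.5,-122.3) 70x64@9 med=([ 642.3 -122.2   21.2]) z95=23.4
  scene 31-40mm n=698 circ=(644.2,-121.9) r=41.3 rect=(644.2,-120.9) 80x80@58 med=([ 633.3 -122.5   34.4]) z95=36.9
  top 19-24mm n=754 circ=(650.8,-127.5) r=38.5 rect=(648.3,-122.6) 70x59@0 med=([ 642.4 -123.    20.8]) z95=23.0
  top 31-40mm n=626 circ=(641.0,-122.4) r=40.8 rect=(640.6,-122.3) 80x80@89 med=([ 644.5 -124.3   33.9]) z95=36.7
```

View pics/g2.png

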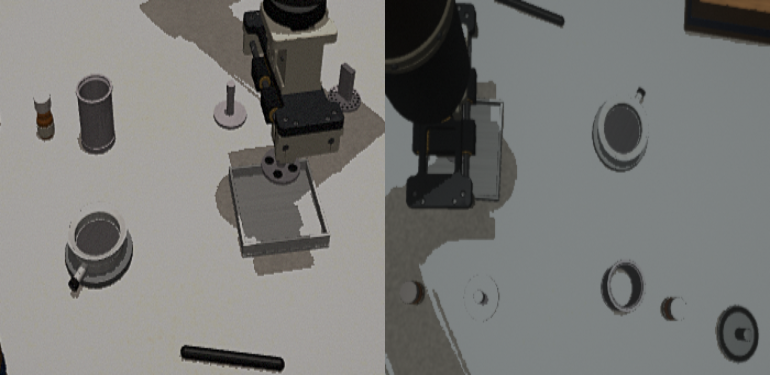

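The coarse screen is held level over the tray (crop left, 280,165), and the holder's seat is now empty. Next I lower it into the tray.

Call:
{"api": "step_arm", "payload": {
  "increments": [
    {"tx":0,"ty":-2,"tz":-18,"ax":0,"ay":0,"az":0,"claw":-1},
    {"tx":0,"ty":0,"tz":-16,"ax":0,"ay":0,"az":0,"claw":-1},
    {"tx":0,"ty":0,"tz":-12,"ax":0,"ay":0,"az":0,"claw":-1},
    {"tx":0,"ty":0,"tz":-4,"ax":0,"ay":0,"az":0,"claw":-1},
    {"tx":0,"ty":0,"tz":-2,"ax":0,"ay":0,"az":0,"claw":-1},
    {"tx":0,"ty":0,"tz":-1,"ax":0,"ay":0,"az":0,"claw":-1},
    {"tx":0,"ty":0,"tz":0,"ax":0,"ay":0,"az":0,"claw":-1}
  ]
}}

```text
time_s: 5.25
tcp_pos: [0.62, 0.1312, 0.0481]
eef_rot: [-180.0, 0.0, -89.8]
contact_force: [0.3, 0.7, -1.0]
gripper_width: 0.013
```

Call:
{"api": "step_arm", "payload": {
  "increments": [
    {"tx":0,"ty":0,"tz":-1,"ax":0,"ay":0,"az":0,"claw":-1},
    {"tx":0,"ty":0,"tz":-1,"ax":0,"ay":0,"az":0,"claw":-1},
    {"tx":0,"ty":0,"tz":-1,"ax":0,"ay":0,"az":0,"claw":-1},
    {"tx":0,"ty":0,"tz":0,"ax":0,"ay":0,"az":0,"claw":-1}
  ]
}}

```text
time_s: 5.65
tcp_pos: [0.6199, 0.1312, 0.045]
eef_rot: [-180.0, 0.0, -89.7]
contact_force: [-0.8, -0.7, 2.3]
gripper_width: 0.013
```

Call:
{"api": "step_arm", "payload": {
  "increments": [
    {"tx":0,"ty":0,"tz":0,"ax":0,"ay":0,"az":0,"claw":-0.1},
    {"tx":0,"ty":0,"tz":0,"ax":0,"ay":0,"az":0,"claw":-0.1},
    {"tx":0,"ty":0,"tz":0,"ax":0,"ay":0,"az":0,"claw":-0.1},
    {"tx":0,"ty":0,"tz":15,"ax":0,"ay":0,"az":0,"claw":-0.1},
    {"tx":0,"ty":0,"tz":35,"ax":0,"ay":0,"az":0,"claw":-0.1},
    {"tx":0,"ty":0,"tz":40,"ax":0,"ay":0,"az":0,"claw":-0.1},
    {"tx":-27,"ty":25,"tz":0,"ax":0,"ay":0,"az":-7.5,"claw":-0.1},
    {"tx":-30,"ty":28,"tz":0,"ax":0,"ay":0,"az":-8,"claw":-0.1},
    {"tx":-30,"ty":28,"tz":0,"ax":0,"ay":0,"az":-8,"claw":-0.1},
    {"tx":-30,"ty":28,"tz":0,"ax":0,"ay":0,"az":-8,"claw":-0.1},
    {"tx":-30,"ty":28,"tz":0,"ax":0,"ay":0,"az":-8,"claw":-0.1},
    {"tx":-29,"ty":26,"tz":0,"ax":0,"ay":0,"az":-8,"claw":-0.1}
  ]
}}

```text
time_s: 6.85
tcp_pos: [0.4423, 0.2951, 0.1347]
eef_rot: [180.0, 0.0, -137.6]
contact_force: [0.2, 0.9, -0.9]
gripper_width: 0.0394
```

Run:
```python
from m import *
C=[cap('scene'),cap('top')]
s=r.get_state(); print(s['tcp_pos'],s['eef_rot'],s['joints'],s['gripper_width'])
meas(C,[.620,.1315],.04,[(.0055,.012),(.042,.06)])
meas(C,[.620,.1315],.095,[(.013,.025)])
cv2.imwrite('pics/g3.png',cv2.resize(C[0]['image'][180:340,300:500],None,fx=3,fy=3))
```

```text
[0.44116227 0.29650673 0.13488696] [ 1.79965158e+02  4.15047862e-02 -1.37451883e+02] [ 5.50385181e+01  1.29434283e+01 -2.59532388e+01 -3.21958808e-02
 -5.10552794e+01 -1.02470162e+02] 0.03924669575385285
  scene 6-12mm n=759 circ=(620.0,131.4) r=39.9 rect=(621.0,131.7) 78x76@71 med=([626.9 127.9   9.1]) z95=11.2
  scene 42-60mm n=86 circ=(621.7,130.9) r=7.2 rect=(621.5,131.0) 13x14@24 med=([624.4 130.3  52.1]) z95=54.1
  top 6-12mm n=739 circ=(620.1,131.6) r=39.6 rect=(620.3,130.8) 74x74@5 med=([614.3 129.4   8.9]) z95=11.1
  top 42-60mm n=65 circ=(617.5,130.8) r=7.3 rect=(616.6,130.2) 13x13@89 med=([615.8 129.7  51.9]) z95=53.7
  scene 13-25mm n=1010 circ=(623.6,133.5) r=83.9 rect=(622.1,133.3) 121x124@88 med=([630.  132.4  17.6]) z95=20.3
  top 13-25mm n=717 circ=(618.4,132.8) r=83.8 rect=(618.4,132.7) 121x121@88 med=([617.6 134.2  17.7]) z95=20.3
```

View pics/g3.png

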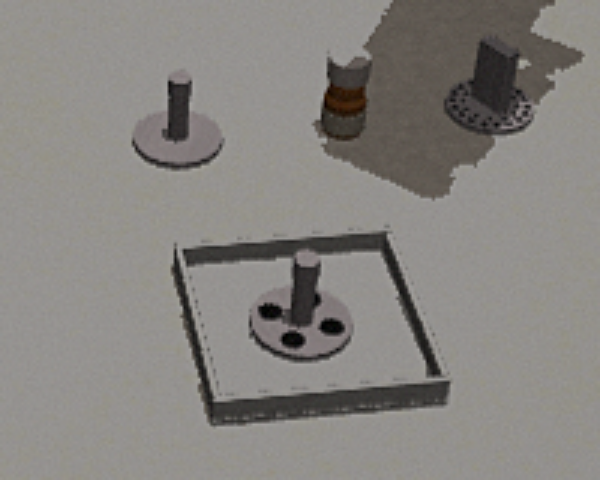

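The coarse screen lies flat in the tray at (300,315). The knob's known x against the cameras (top reads about 3 mm low, scene about 1.7 mm high) puts the holder near (643,-121.5) and the fine screen near (445.5,294.6).

Call:
{"api": "step_arm", "payload": {
  "increments": [
    {"tx":3,"ty":-1,"tz":0,"ax":0,"ay":0,"az":-6.3,"claw":-0.1},
    {"tx":1,"ty":0,"tz":0,"ax":0,"ay":0,"az":-6.2,"claw":-0.1},
    {"tx":0,"ty":0,"tz":-20,"ax":0,"ay":0,"az":0,"claw":-0.1},
    {"tx":0,"ty":0,"tz":-25,"ax":0,"ay":0,"az":0,"claw":-0.1},
    {"tx":0,"ty":0,"tz":-25,"ax":0,"ay":0,"az":0,"claw":-0.1},
    {"tx":0,"ty":0,"tz":-15,"ax":0,"ay":0,"az":0,"claw":-0.1},
    {"tx":0,"ty":0,"tz":-10,"ax":0,"ay":0,"az":0,"claw":-0.1},
    {"tx":0,"ty":0,"tz":0,"ax":0,"ay":0,"az":0,"claw":-0.1},
    {"tx":0,"ty":0,"tz":0,"ax":0,"ay":0,"az":0,"claw":-0.1}
  ]
}}

```text
time_s: 7.85
tcp_pos: [0.448, 0.2933, 0.04]
eef_rot: [-180.0, 0.0, -149.7]
contact_force: [0.6, 0.4, -0.2]
gripper_width: 0.0396
```

Call:
{"api": "step_arm", "payload": {
  "increments": [
    {"tx":-1,"ty":1,"tz":0,"ax":0,"ay":0,"az":0,"claw":-0.3},
    {"tx":0,"ty":0,"tz":0,"ax":0,"ay":0,"az":0,"claw":-1},
    {"tx":0,"ty":0,"tz":0,"ax":0,"ay":0,"az":0,"claw":-1},
    {"tx":0,"ty":0,"tz":0,"ax":0,"ay":0,"az":0,"claw":-1},
    {"tx":0,"ty":0,"tz":0,"ax":0,"ay":0,"az":0,"claw":-1},
    {"tx":0,"ty":0,"tz":0,"ax":0,"ay":0,"az":0,"claw":-1},
    {"tx":0,"ty":0,"tz":0,"ax":0,"ay":0,"az":0,"claw":-1},
    {"tx":0,"ty":0,"tz":10,"ax":0,"ay":0,"az":0,"claw":-1},
    {"tx":0,"ty":0,"tz":25,"ax":0,"ay":0,"az":0,"claw":-1},
    {"tx":0,"ty":0,"tz":35,"ax":0,"ay":0,"az":0,"claw":-1},
    {"tx":0,"ty":0,"tz":30,"ax":0,"ay":0,"az":0,"claw":-1},
    {"tx":0,"ty":0,"tz":0,"ax":0,"ay":0,"az":0,"claw":-1}
  ]
}}

```text
time_s: 9.05
tcp_pos: [0.4484, 0.2958, 0.1442]
eef_rot: [179.9, 0.4, -149.7]
contact_force: [1.0, 0.2, -0.6]
gripper_width: 0.0099
```

Run:
```python
from m import *
s=r.get_state(); print(s['tcp_pos'],s['eef_rot'],s['contact_force'],s['gripper_width'],s['time_s'])
C=[cap('scene'),cap('top')]
print(r.get_state()['tcp_pos'])
p=s['tcp_pos']; z=p[2]-.04
meas(C,p,.034,[(z-.004,z+.008)])
c=C[0];u,v=map(int,pix(c,p)); print(u,v)
cv2.imwrite('pics/g4.png',cv2.resize(c['image'][max(v-70,0):v+90,u-90:u+90],None,fx=4,fy=3.5))
```

```text
[0.44839029 0.29580076 0.14421266] [ 179.8846893     0.40300916 -149.72308281] [ 1.03245272  0.24393912 -0.6328254 ] 0.00990836020723275 9.05
[0.44659601 0.29420128 0.14031685]
  scene 100-112mm n=338 circ=(450.9,297.1) r=28.4 rect=(453.1,296.0) 53x48@76 med=([458.5 289.7 110.1]) z95=111.6
  top 100-112mm n=153 circ=(439.0,285.4) r=23.7 rect=(436.3,279.4) 18x47@66 med=([433.  276.4 107.4]) z95=109.8
474 148
```

View pics/g4.png

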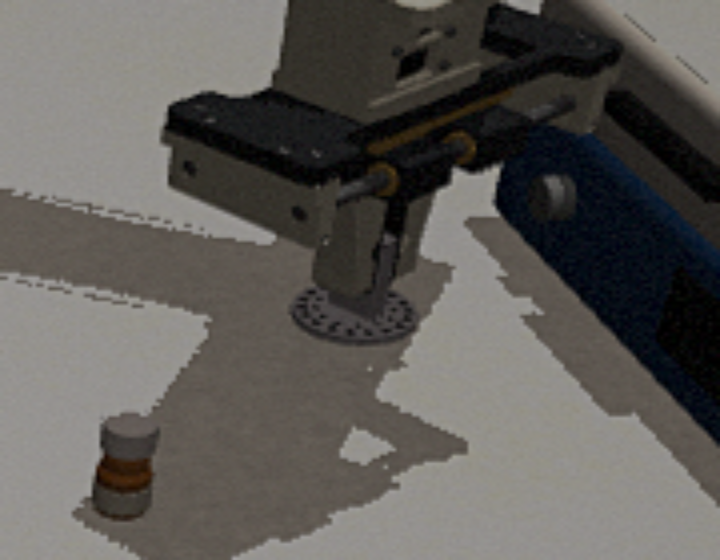

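The fine screen is held level at (355,310) by its bar, and the bench and vial are undisturbed. Now carrying it to the holder.

Call:
{"api": "step_arm", "payload": {
  "increments": [
    {"tx":10,"ty":-21,"tz":0,"ax":0,"ay":0,"az":0,"claw":-1},
    {"tx":19.5,"ty":-41.5,"tz":0,"ax":0,"ay":0,"az":0,"claw":-1},
    {"tx":19.5,"ty":-41.5,"tz":0,"ax":0,"ay":0,"az":0,"claw":-1},
    {"tx":19.5,"ty":-41.5,"tz":0,"ax":0,"ay":0,"az":0,"claw":-1},
    {"tx":19.5,"ty":-41.5,"tz":0,"ax":0,"ay":0,"az":0,"claw":-1},
    {"tx":19.5,"ty":-41.5,"tz":0,"ax":0,"ay":0,"az":0,"claw":-1},
    {"tx":19.5,"ty":-41.5,"tz":0,"ax":0,"ay":0,"az":0,"claw":-1},
    {"tx":19.5,"ty":-41.5,"tz":0,"ax":0,"ay":0,"az":0,"claw":-1},
    {"tx":19.5,"ty":-41.5,"tz":0,"ax":0,"ay":0,"az":0,"claw":-1},
    {"tx":19.5,"ty":-41.5,"tz":0,"ax":0,"ay":0,"az":0,"claw":-1},
    {"tx":10,"ty":-21,"tz":0,"ax":0,"ay":0,"az":0,"claw":-1},
    {"tx":0,"ty":0,"tz":0,"ax":0,"ay":0,"az":0,"claw":-1}
  ]
}}

```text
time_s: 10.35
tcp_pos: [0.6418, -0.1246, 0.137]
eef_rot: [179.9, -0.2, -150.0]
contact_force: [-1.0, 0.1, -1.7]
gripper_width: 0.0098
```

Run:
```python
from m import *
c=cap('scene'); cap('top')
P=[]
for i in range(4): P.append(r.get_state()['tcp_pos']); cap('top')
print(np.round(P,4)); p=np.mean(P,0); z=p[2]-.04
meas([c],p,.034,[(z-.004,z+.008)]); meas([c],[.643,-.1215],.05,[(.031,.04)])
```

```text
[[ 0.641  -0.122   0.1376]
 [ 0.6411 -0.1212  0.138 ]
 [ 0.6413 -0.1208  0.1385]
 [ 0.6415 -0.1205  0.139 ]]
  scene 94-106mm n=599 circ=(642.6,-122.8) r=27.7 rect=(647.4,-123.1) 44x53@7 med=([ 651.9 -122.6  102.8]) z95=104.5
  scene 31-40mm n=699 circ=(644.2,-120.5) r=41.5 rect=(644.0,-120.8) 81x80@8 med=([ 632.7 -122.4   34.4]) z95=36.9
```

Call:
{"api": "step_arm", "payload": {
  "increments": [
    {"tx":1,"ty":-1.2,"tz":-15,"ax":0,"ay":0,"az":0,"claw":-1},
    {"tx":0,"ty":0,"tz":-20,"ax":0,"ay":0,"az":0,"claw":-1},
    {"tx":0,"ty":0,"tz":-15,"ax":0,"ay":0,"az":0,"claw":-1},
    {"tx":0,"ty":0,"tz":-8,"ax":0,"ay":0,"az":0,"claw":-1},
    {"tx":0,"ty":0,"tz":-5,"ax":0,"ay":0,"az":0,"claw":-1},
    {"tx":0,"ty":0,"tz":-4,"ax":0,"ay":0,"az":0,"claw":-1},
    {"tx":0,"ty":0,"tz":-3,"ax":0,"ay":0,"az":0,"claw":-1},
    {"tx":0,"ty":0,"tz":0,"ax":0,"ay":0,"az":0,"claw":-1},
    {"tx":0,"ty":0,"tz":0,"ax":0,"ay":0,"az":0,"claw":-1}
  ]
}}

```text
time_s: 11.55
tcp_pos: [0.6434, -0.1226, 0.07]
eef_rot: [-180.0, 0.0, -149.8]
contact_force: [-0.1, 0.2, -2.1]
gripper_width: 0.0099
```

Disc is level with the cylindrical bore's top, no contact. Continuing to the floor.

Call:
{"api": "step_arm", "payload": {
  "increments": [
    {"tx":0,"ty":0.5,"tz":-3,"ax":0,"ay":0,"az":0,"claw":-1},
    {"tx":0,"ty":0,"tz":-3,"ax":0,"ay":0,"az":0,"claw":-1},
    {"tx":0,"ty":0,"tz":-2,"ax":0,"ay":0,"az":0,"claw":-1},
    {"tx":0,"ty":0,"tz":-1,"ax":0,"ay":0,"az":0,"claw":-1},
    {"tx":0,"ty":0,"tz":0,"ax":0,"ay":0,"az":0,"claw":-1},
    {"tx":0,"ty":0,"tz":0,"ax":0,"ay":0,"az":0,"claw":-1}
  ]
}}

```text
time_s: 12.15
tcp_pos: [0.6432, -0.1221, 0.0606]
eef_rot: [-180.0, -0.0, -149.8]
contact_force: [0.9, -0.0, -0.4]
gripper_width: 0.01
```

Call:
{"api": "step_arm", "payload": {
  "increments": [
    {"tx":0,"ty":0,"tz":-1,"ax":0,"ay":0,"az":0,"claw":-1},
    {"tx":0,"ty":0,"tz":0,"ax":0,"ay":0,"az":0,"claw":-1},
    {"tx":0,"ty":0,"tz":0,"ax":0,"ay":0,"az":0,"claw":-0.3},
    {"tx":0,"ty":0,"tz":0,"ax":0,"ay":0,"az":0,"claw":-0.3},
    {"tx":0,"ty":0,"tz":0,"ax":0,"ay":0,"az":0,"claw":-0.3},
    {"tx":0,"ty":0,"tz":10,"ax":0,"ay":0,"az":0,"claw":-0.3},
    {"tx":0,"ty":0,"tz":30,"ax":0,"ay":0,"az":0,"claw":-0.3},
    {"tx":0,"ty":0,"tz":50,"ax":0,"ay":0,"az":0,"claw":-0.3},
    {"tx":-40,"ty":2,"tz":0,"ax":0,"ay":0,"az":8,"claw":1},
    {"tx":-40,"ty":2,"tz":0,"ax":0,"ay":0,"az":8,"claw":1},
    {"tx":-40,"ty":2,"tz":0,"ax":0,"ay":0,"az":8,"claw":1},
    {"tx":-30,"ty":0,"tz":0,"ax":0,"ay":0,"az":8,"claw":1}
  ]
}}

```text
time_s: 13.35
tcp_pos: [0.4909, -0.1161, 0.1503]
eef_rot: [-180.0, 0.0, -117.4]
contact_force: [0.2, 0.8, -0.0]
gripper_width: 0.0571
```

Run:
```python
from m import *
C=[cap('scene'),cap('top')]
s=r.get_state(); print(s['tcp_pos'],s['eef_rot'],s['gripper_width'])
meas(C,[.643,-.1215],.05,[(.0225,.029),(.031,.04),(.055,.08)])
c=C[0];u,v=map(int,pix(c,[.643,-.1215,.03]))
a=cv2.resize(c['image'][v-55:v+55,u-60:u+60],None,fx=3.3,fy=3.3,interpolation=2)
c=C[1];u,v=map(int,pix(c,[.643,-.1215,.03]))
b=cv2.resize(c['image'][v-55:v+55,u-60:u+60],None,fx=3.3,fy=3.3,interpolation=2)
cv2.imwrite('pics/g5.png',np.hstack([a,b]))
```

```text
[ 0.48973016 -0.1161863   0.15070498] [ 1.79997239e+02  4.61925782e-02 -1.17542364e+02] 0.06512087109529642
  scene 22-29mm n=743 circ=(649.7,-125.6) r=41.6 rect=(647.5,-121.6) 67x63@10 med=([ 649.  -122.5   25.8]) z95=28.0
  scene 31-40mm n=679 circ=(644.2,-121.2) r=41.0 rect=(644.8,-121.6) 80x80@68 med=([ 640.7 -118.7   34.5]) z95=37.2
  scene 55-80mm n=163 circ=(643.7,-121.7) r=13.5 rect=(643.6,-121.6) 26x11@33 med=([ 648.5 -120.8   67.1]) z95=69.7
```

View pics/g5.png

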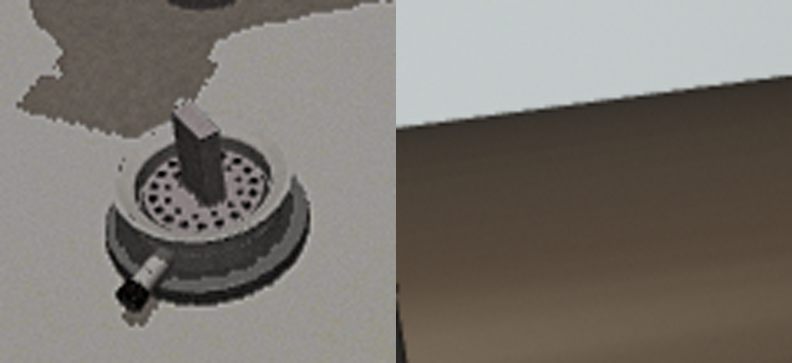

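The fine screen sits flat in the seat (crop 205,195), with its bar centred within about 1 mm of the holder axis. Now the funnel.

Call:
{"api": "step_arm", "payload": {
  "increments": [
    {"tx":-10,"ty":0.5,"tz":0,"ax":0,"ay":0,"az":8,"claw":1},
    {"tx":-10,"ty":0.5,"tz":0,"ax":0,"ay":0,"az":8,"claw":1},
    {"tx":-11,"ty":0,"tz":0,"ax":0,"ay":0,"az":8,"claw":1},
    {"tx":0,"ty":0,"tz":0,"ax":0,"ay":0,"az":3.5,"claw":1},
    {"tx":0,"ty":0,"tz":0,"ax":0,"ay":0,"az":0,"claw":1},
    {"tx":0,"ty":0,"tz":-15,"ax":0,"ay":0,"az":0,"claw":1},
    {"tx":0,"ty":0,"tz":-15,"ax":0,"ay":0,"az":0,"claw":1},
    {"tx":0,"ty":0,"tz":0,"ax":0,"ay":0,"az":0,"claw":1}
  ]
}}

```text
time_s: 14.25
tcp_pos: [0.4616, -0.1151, 0.1183]
eef_rot: [179.8, -0.0, -90.4]
contact_force: [-0.9, 0.4, -0.3]
gripper_width: 0.0878
```

Call:
{"api": "step_arm", "payload": {
  "increments": [
    {"tx":-1.5,"ty":0,"tz":-15,"ax":0,"ay":0,"az":0.4,"claw":1},
    {"tx":0,"ty":0,"tz":-20,"ax":0,"ay":0,"az":0,"claw":1},
    {"tx":0,"ty":0,"tz":-20,"ax":0,"ay":0,"az":0,"claw":1},
    {"tx":0,"ty":0,"tz":-14,"ax":0,"ay":0,"az":0,"claw":1},
    {"tx":0,"ty":0,"tz":0,"ax":0,"ay":0,"az":0,"claw":1},
    {"tx":0,"ty":0,"tz":0,"ax":0,"ay":0,"az":0,"claw":0.1},
    {"tx":0,"ty":0,"tz":0,"ax":0,"ay":0,"az":0,"claw":0.1},
    {"tx":0,"ty":0,"tz":0,"ax":0,"ay":0,"az":0,"claw":0},
    {"tx":0,"ty":0,"tz":0,"ax":0,"ay":0,"az":0,"claw":0},
    {"tx":0,"ty":0,"tz":0,"ax":0,"ay":0,"az":0,"claw":0},
    {"tx":0,"ty":0,"tz":0,"ax":0,"ay":0,"az":0,"claw":-1},
    {"tx":0,"ty":0,"tz":0,"ax":0,"ay":0,"az":0,"claw":-1}
  ],
  "newtons": 30
}}

```text
time_s: 15.45
tcp_pos: [0.4605, -0.1151, 0.0507]
eef_rot: [180.0, -0.0, -89.9]
contact_force: [-1.4, -0.2, 4.3]
gripper_width: 0.0531
```

Call:
{"api": "step_arm", "payload": {
  "increments": [
    {"tx":0,"ty":0,"tz":0,"ax":0,"ay":0,"az":0,"claw":-1},
    {"tx":0,"ty":0,"tz":0,"ax":0,"ay":0,"az":0,"claw":-1},
    {"tx":0,"ty":0,"tz":10,"ax":0,"ay":0,"az":0,"claw":-1},
    {"tx":0,"ty":0,"tz":25,"ax":0,"ay":0,"az":0,"claw":-1},
    {"tx":0,"ty":0,"tz":35,"ax":0,"ay":0,"az":0,"claw":-1},
    {"tx":0,"ty":0,"tz":35,"ax":0,"ay":0,"az":0,"claw":-1},
    {"tx":0,"ty":0,"tz":0,"ax":0,"ay":0,"az":0,"claw":-1},
    {"tx":0,"ty":0,"tz":0,"ax":0,"ay":0,"az":0,"claw":-1}
  ]
}}

```text
time_s: 16.25
tcp_pos: [0.461, -0.1149, 0.1564]
eef_rot: [-179.9, 0.0, -89.9]
contact_force: [-0.2, 0.4, -3.9]
gripper_width: 0.0532
```

Run:
```python
from m import *
C=[cap('scene')]
s=r.get_state(); p=s['tcp_pos']; print(p,s['eef_rot'],s['contact_force'],s['gripper_width'])
z=p[2]-.05
meas(C,p,.045,[(z-.005,z+.01),(z+.01,z+.025)])
c=C[0];u,v=map(int,pix(c,p))
cv2.imwrite('pics/g6.png',cv2.resize(c['image'][v-60:v+80,u-80:u+80],None,fx=4,fy=4,interpolation=2))
```

```text
[ 0.46018671 -0.11498086  0.15534059] [-1.79999360e+02  3.06404185e-02 -8.98842718e+01] [-1.1196907  -0.92183546 -1.79273051] 0.052956168043110395
  scene 100-115mm n=148 circ=(464.8,-114.3) r=26.2 rect=(477.1,-114.6) 52x25@88 med=([ 483.5 -113.8  111.1]) z95=114.8
  scene 115-130mm n=264 circ=(465.6,-113.6) r=26.1 rect=(476.1,-113.1) 26x52@3 med=([ 482.8 -112.5  122.1]) z95=129.2
```

View pics/g6.png

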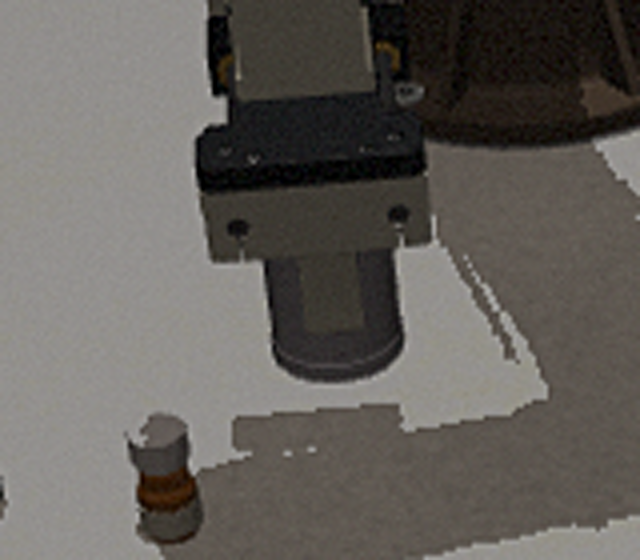

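The funnel is held upright and clear of the vial (crop 335,310). Moving it over the holder.

Call:
{"api": "step_arm", "payload": {
  "increments": [
    {"tx":15,"ty":0,"tz":0,"ax":0,"ay":0,"az":0,"claw":-1},
    {"tx":30,"ty":-1,"tz":0,"ax":0,"ay":0,"az":0,"claw":-1},
    {"tx":35,"ty":-2,"tz":0,"ax":0,"ay":0,"az":0,"claw":-1},
    {"tx":35,"ty":-2,"tz":0,"ax":0,"ay":0,"az":0,"claw":-1},
    {"tx":30,"ty":-1,"tz":0,"ax":0,"ay":0,"az":0,"claw":-1},
    {"tx":25,"ty":-1,"tz":0,"ax":0,"ay":0,"az":0,"claw":-1},
    {"tx":12.5,"ty":0,"tz":0,"ax":0,"ay":0,"az":0,"claw":-1},
    {"tx":0,"ty":0,"tz":0,"ax":0,"ay":0,"az":0,"claw":-1},
    {"tx":0,"ty":0,"tz":-10,"ax":0,"ay":0,"az":0,"claw":-1},
    {"tx":0,"ty":0,"tz":-10,"ax":0,"ay":0,"az":0,"claw":-1},
    {"tx":0,"ty":0,"tz":0,"ax":0,"ay":0,"az":0,"claw":-1},
    {"tx":0,"ty":0,"tz":0,"ax":0,"ay":0,"az":0,"claw":-1}
  ]
}}

```text
time_s: 17.5
tcp_pos: [0.6424, -0.1221, 0.1353]
eef_rot: [180.0, -0.0, -89.9]
contact_force: [0.6, -0.3, -2.0]
gripper_width: 0.0532
```

Run:
```python
from m import *
c=cap('scene')
P=[]
for i in range(3): cap('top'); P.append(r.get_state()['tcp_pos'])
print(np.round(P,4)); p=np.mean(P,0); z=p[2]-.05
meas([c],p,.045,[(z-.005,z+.01),(z+.01,z+.025)])
```

```text
[[ 0.6431 -0.1221  0.1361]
 [ 0.6432 -0.1221  0.1362]
 [ 0.6433 -0.1221  0.1362]]
  scene 81-96mm n=242 circ=(644.3,-121.3) r=26.7 rect=(656.0,-119.7) 28x53@8 med=([ 664.9 -120.2   91.5]) z95=95.7
  scene 96-111mm n=234 circ=(645.6,-121.4) r=25.7 rect=(657.7,-121.1) 24x51@1 med=([ 663.  -119.5  102.3]) z95=110.4
```

Call:
{"api": "step_arm", "payload": {
  "increments": [
    {"tx":0,"ty":0,"tz":-12,"ax":0,"ay":0,"az":0,"claw":-1},
    {"tx":0,"ty":0,"tz":-15,"ax":0,"ay":0,"az":0,"claw":-1},
    {"tx":0,"ty":0,"tz":-12,"ax":0,"ay":0,"az":0,"claw":-1},
    {"tx":0,"ty":0,"tz":-6,"ax":0,"ay":0,"az":0,"claw":-1},
    {"tx":0,"ty":0,"tz":-4,"ax":0,"ay":0,"az":0,"claw":-1},
    {"tx":0,"ty":0,"tz":-4,"ax":0,"ay":0,"az":0,"claw":-1},
    {"tx":0,"ty":0,"tz":-2,"ax":0,"ay":0,"az":0,"claw":-1},
    {"tx":0,"ty":0,"tz":-2,"ax":0,"ay":0,"az":0,"claw":-1},
    {"tx":0,"ty":0,"tz":0,"ax":0,"ay":0,"az":0,"claw":-1},
    {"tx":0,"ty":0,"tz":0,"ax":0,"ay":0,"az":0,"claw":-1}
  ]
}}

```text
time_s: 18.7
tcp_pos: [0.6433, -0.1221, 0.0788]
eef_rot: [-180.0, -0.0, -89.9]
contact_force: [-0.1, -0.9, -2.3]
gripper_width: 0.0529
```

Call:
{"api": "step_arm", "payload": {
  "increments": [
    {"tx":0,"ty":0,"tz":-1,"ax":0,"ay":0,"az":0,"claw":-1},
    {"tx":0,"ty":0,"tz":-1,"ax":0,"ay":0,"az":0,"claw":-1},
    {"tx":0,"ty":0,"tz":-1,"ax":0,"ay":0,"az":0,"claw":-1},
    {"tx":0,"ty":0,"tz":0,"ax":0,"ay":0,"az":0,"claw":-1},
    {"tx":0,"ty":0,"tz":0,"ax":0,"ay":0,"az":0,"claw":-1}
  ]
}}

```text
time_s: 19.2
tcp_pos: [0.6432, -0.1221, 0.0758]
eef_rot: [-180.0, -0.0, -89.9]
contact_force: [-1.1, -0.0, 0.7]
gripper_width: 0.0526
```

Call:
{"api": "step_arm", "payload": {
  "increments": [
    {"tx":0,"ty":0,"tz":-0.5,"ax":0,"ay":0,"az":0,"claw":-1},
    {"tx":0,"ty":0,"tz":0,"ax":0,"ay":0,"az":0,"claw":0.4},
    {"tx":0,"ty":0,"tz":0,"ax":0,"ay":0,"az":0,"claw":1},
    {"tx":0,"ty":0,"tz":0,"ax":0,"ay":0,"az":0,"claw":1},
    {"tx":0,"ty":0,"tz":0,"ax":0,"ay":0,"az":0,"claw":1},
    {"tx":0,"ty":0,"tz":0,"ax":0,"ay":0,"az":0,"claw":1},
    {"tx":0,"ty":0,"tz":10,"ax":0,"ay":0,"az":0,"claw":1},
    {"tx":0,"ty":0,"tz":30,"ax":0,"ay":0,"az":0,"claw":1},
    {"tx":0,"ty":0,"tz":35,"ax":0,"ay":0,"az":0,"claw":1},
    {"tx":-42,"ty":-22,"tz":0,"ax":0,"ay":0,"az":0,"claw":0},
    {"tx":-42,"ty":-23,"tz":0,"ax":0,"ay":0,"az":0,"claw":0},
    {"tx":-42,"ty":-25,"tz":0,"ax":0,"ay":0,"az":0,"claw":-0.1}
  ]
}}

```text
time_s: 20.4
tcp_pos: [0.516, -0.1924, 0.151]
eef_rot: [-179.9, -0.0, -89.8]
contact_force: [-0.5, -0.9, 0.3]
gripper_width: 0.0688
```

Run:
```python
from m import *
C=[cap('scene'),cap('top')]
s=r.get_state(); print(s['tcp_pos'],s['eef_rot'],s['gripper_width'])
meas(C,[.643,-.1215],.045,[(.031,.037),(.045,.08),(.092,.11)])
meas(C,[.405,-.303],.04,[(.007,.016),(.037,.06)])
c=C[0];u,v=map(int,pix(c,[.643,-.1215,.06]))
cv2.imwrite('pics/g7.png',cv2.resize(c['image'][v-60:v+60,u-70:u+70],None,fx=4,fy=4,interpolation=2))
```

```text
[ 0.51231983 -0.19378364  0.15108333] [ 1.79952566e+02  3.85548025e-02 -9.00233163e+01] 0.06113303564932103
  scene 31-37mm n=558 circ=(644.5,-121.1) r=40.7 rect=(650.1,-120.3) 70x79@4 med=([ 658.1 -119.    34.4]) z95=36.5
  scene 45-80mm n=883 circ=(644.6,-121.6) r=26.9 rect=(645.4,-120.5) 49x51@62 med=([ 661.7 -121.4   66. ]) z95=78.8
  scene 92-110mm n=508 circ=(643.4,-121.6) r=29.4 rect=(644.0,-120.9) 54x57@90 med=([ 635.9 -121.9   98.7]) z95=101.5
  scene 7-16mm n=614 circ=(408.3,-302.5) r=34.6 rect=(408.6,-302.3) 66x65@17 med=([ 414.1 -299.7   12.9]) z95=15.0
  scene 37-60mm n=63 circ=(408.7,-302.6) r=7.5 rect=(408.8,-302.5) 14x13@11 med=([ 411.7 -301.9   44.9]) z95=47.8
  top 7-16mm n=107 circ=(402.4,-303.7) r=32.6 rect=(389.8,-304.1) 25x65@2 med=([ 391.5 -325.4   12.5]) z95=14.4
  top 37-60mm n=22 circ=(401.5,-305.0) r=5.7 rect=(400.4,-305.0) 5x11@1 med=([ 401.3 -303.5   46.6]) z95=47.7
```

View pics/g7.png

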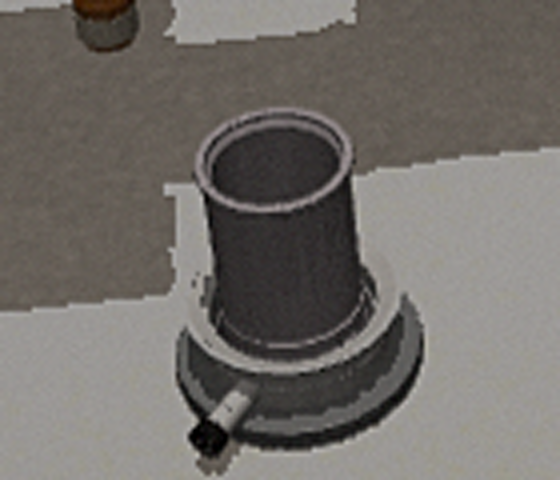

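The funnel stands upright inside the mouth, lip level (crop 275,160). Next is the lid at about (407,-303).

Call:
{"api": "step_arm", "payload": {
  "increments": [
    {"tx":-21,"ty":-22,"tz":0,"ax":0,"ay":0,"az":0,"claw":-0.1},
    {"tx":-21,"ty":-22,"tz":0,"ax":0,"ay":0,"az":0,"claw":-0.1},
    {"tx":-21,"ty":-22,"tz":0,"ax":0,"ay":0,"az":0,"claw":-0.1},
    {"tx":-21,"ty":-22,"tz":0,"ax":0,"ay":0,"az":0,"claw":-0.1},
    {"tx":-21,"ty":-22,"tz":0,"ax":0,"ay":0,"az":0,"claw":-0.1},
    {"tx":0,"ty":0,"tz":-20,"ax":0,"ay":0,"az":0,"claw":-0.1},
    {"tx":0,"ty":0,"tz":-20,"ax":0,"ay":0,"az":0,"claw":-0.1},
    {"tx":0,"ty":0,"tz":0,"ax":0,"ay":0,"az":0,"claw":-0.1},
    {"tx":0,"ty":0,"tz":0,"ax":0,"ay":0,"az":0,"claw":-0.1},
    {"tx":0,"ty":0,"tz":0,"ax":0,"ay":0,"az":0,"claw":-0.1}
  ]
}}

```text
time_s: 21.5
tcp_pos: [0.4131, -0.3022, 0.1113]
eef_rot: [-179.9, -0.0, -89.8]
contact_force: [-0.3, 0.4, -0.8]
gripper_width: 0.0396
```

Call:
{"api": "step_arm", "payload": {
  "increments": [
    {"tx":-5.5,"ty":-0.8,"tz":0,"ax":0,"ay":0,"az":0,"claw":-0.1},
    {"tx":0,"ty":0,"tz":-20,"ax":0,"ay":0,"az":0,"claw":-0.1},
    {"tx":0,"ty":0,"tz":-25,"ax":0,"ay":0,"az":0,"claw":-0.1},
    {"tx":0,"ty":0,"tz":-18,"ax":0,"ay":0,"az":0,"claw":-0.1},
    {"tx":0,"ty":0,"tz":-10,"ax":0,"ay":0,"az":0,"claw":-0.1},
    {"tx":0,"ty":0,"tz":0,"ax":0,"ay":0,"az":0,"claw":-0.1},
    {"tx":0,"ty":0,"tz":0,"ax":0,"ay":0,"az":0,"claw":-0.1}
  ]
}}

```text
time_s: 22.2
tcp_pos: [0.407, -0.3031, 0.0377]
eef_rot: [-180.0, -0.0, -89.8]
contact_force: [-0.2, -0.1, 1.1]
gripper_width: 0.0396
```

Call:
{"api": "step_arm", "payload": {
  "increments": [
    {"tx":0,"ty":0,"tz":0,"ax":0,"ay":0,"az":0,"claw":-0.4},
    {"tx":0,"ty":0,"tz":0,"ax":0,"ay":0,"az":0,"claw":-1},
    {"tx":0,"ty":0,"tz":0,"ax":0,"ay":0,"az":0,"claw":-1},
    {"tx":0,"ty":0,"tz":0,"ax":0,"ay":0,"az":0,"claw":-1},
    {"tx":0,"ty":0,"tz":0,"ax":0,"ay":0,"az":0,"claw":-1},
    {"tx":0,"ty":0,"tz":0,"ax":0,"ay":0,"az":0,"claw":-1},
    {"tx":0,"ty":0,"tz":10,"ax":0,"ay":0,"az":0,"claw":-1},
    {"tx":0,"ty":0,"tz":30,"ax":0,"ay":0,"az":0,"claw":-1},
    {"tx":0,"ty":0,"tz":45,"ax":0,"ay":0,"az":0,"claw":-1},
    {"tx":0,"ty":0,"tz":45,"ax":0,"ay":0,"az":0,"claw":-1},
    {"tx":0,"ty":0,"tz":10,"ax":0,"ay":0,"az":0,"claw":-1},
    {"tx":0,"ty":0,"tz":0,"ax":0,"ay":0,"az":0,"claw":-1}
  ],
  "newtons": 25
}}

```text
time_s: 23.4
tcp_pos: [0.4076, -0.3032, 0.1795]
eef_rot: [-179.7, -0.1, -89.9]
contact_force: [-0.1, 0.1, -0.7]
gripper_width: 0.0134
```

Call:
{"api": "step_arm", "payload": {
  "increments": [
    {"tx":15,"ty":11,"tz":0,"ax":0,"ay":0,"az":0,"claw":-1},
    {"tx":30,"ty":23,"tz":0,"ax":0,"ay":0,"az":0,"claw":-1},
    {"tx":35,"ty":27,"tz":0,"ax":0,"ay":0,"az":0,"claw":-1},
    {"tx":35,"ty":27,"tz":0,"ax":0,"ay":0,"az":0,"claw":-1},
    {"tx":35,"ty":27,"tz":0,"ax":0,"ay":0,"az":0,"claw":-1},
    {"tx":35,"ty":27,"tz":0,"ax":0,"ay":0,"az":0,"claw":-1},
    {"tx":30,"ty":23,"tz":0,"ax":0,"ay":0,"az":0,"claw":-1},
    {"tx":15,"ty":11,"tz":0,"ax":0,"ay":0,"az":0,"claw":-1},
    {"tx":6,"ty":5,"tz":0,"ax":0,"ay":0,"az":0,"claw":-1},
    {"tx":0,"ty":0,"tz":0,"ax":0,"ay":0,"az":0,"claw":-1},
    {"tx":0,"ty":0,"tz":0,"ax":0,"ay":0,"az":0,"claw":-1}
  ]
}}

```text
time_s: 24.5
tcp_pos: [0.6414, -0.1225, 0.1763]
eef_rot: [179.9, 0.0, -89.9]
contact_force: [0.2, 0.2, -0.7]
gripper_width: 0.0133
```

Run:
```python
from m import *
C=[cap('scene')]
P=[]
for i in range(3): cap('top'); P.append(r.get_state()['tcp_pos'])
print(np.round(P,4)); p=P[-1]; z=p[2]-.037
meas(C,p,.04,[(z+.004,z+.018)])
meas(C,[.643,-.1215],.045,[(.092,.105)])
c=C[0];u,v=map(int,pix(c,[.643,-.1215,.10]))
cv2.imwrite('pics/g8.png',cv2.resize(c['image'][v-90:v+60,u-80:u+80],None,fx=4,fy=4,interpolation=2))
```

```text
[[ 0.6416 -0.1228  0.1771]
 [ 0.6418 -0.1228  0.1773]
 [ 0.6419 -0.1227  0.1774]]
  scene 144-158mm n=690 circ=(643.4,-122.8) r=32.9 rect=(653.3,-121.4) 45x65@8 med=([ 657.6 -123.   151.7]) z95=153.1
  scene 92-105mm n=504 circ=(643.2,-121.1) r=29.3 rect=(643.6,-120.9) 54x57@89 med=([ 636.5 -121.3   98.5]) z95=101.6
```

View pics/g8.png

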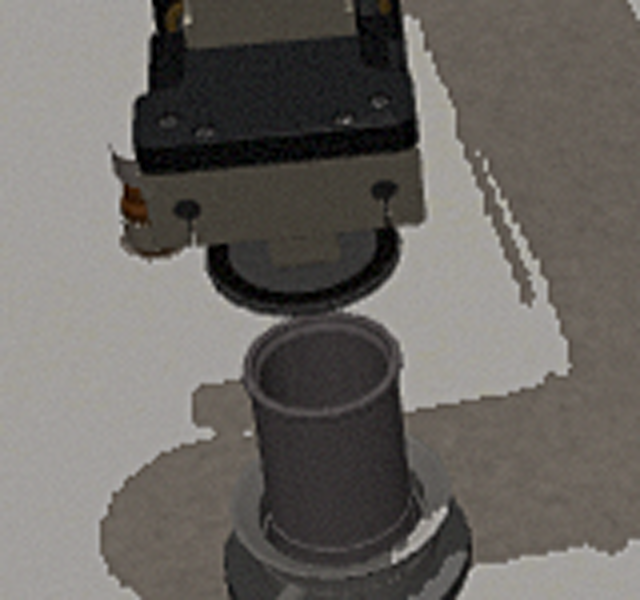

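The lid is held level above the funnel (crop 305,265), about 1–1.5 mm off in y. Correcting that and lowering.

Call:
{"api": "step_arm", "payload": {
  "increments": [
    {"tx":0.5,"ty":1,"tz":-10,"ax":0,"ay":0,"az":0,"claw":-1},
    {"tx":0,"ty":0,"tz":-15,"ax":0,"ay":0,"az":0,"claw":-1},
    {"tx":0,"ty":0,"tz":-10,"ax":0,"ay":0,"az":0,"claw":-1},
    {"tx":0,"ty":0,"tz":-4,"ax":0,"ay":0,"az":0,"claw":-1},
    {"tx":0,"ty":0,"tz":-3,"ax":0,"ay":0,"az":0,"claw":-1},
    {"tx":0,"ty":0,"tz":-2,"ax":0,"ay":0,"az":0,"claw":-1},
    {"tx":0,"ty":0,"tz":0,"ax":0,"ay":0,"az":0,"claw":-1},
    {"tx":0,"ty":0,"tz":0,"ax":0,"ay":0,"az":0,"claw":-1}
  ]
}}

```text
time_s: 25.5
tcp_pos: [0.6434, -0.1209, 0.1335]
eef_rot: [-180.0, 0.0, -89.9]
contact_force: [0.2, -0.6, -0.3]
gripper_width: 0.0134
```

Call:
{"api": "step_arm", "payload": {
  "increments": [
    {"tx":0,"ty":0,"tz":-2,"ax":0,"ay":0,"az":0,"claw":-1},
    {"tx":0,"ty":0,"tz":-1,"ax":0,"ay":0,"az":0,"claw":-1},
    {"tx":0,"ty":0,"tz":-0.5,"ax":0,"ay":0,"az":0,"claw":-1},
    {"tx":0,"ty":0,"tz":0,"ax":0,"ay":0,"az":0,"claw":-1},
    {"tx":0,"ty":0,"tz":0,"ax":0,"ay":0,"az":0,"claw":-1}
  ]
}}

```text
time_s: 26.0
tcp_pos: [0.6432, -0.1209, 0.1296]
eef_rot: [-180.0, -0.0, -89.9]
contact_force: [-0.3, 0.4, -0.7]
gripper_width: 0.0134
```

Call:
{"api": "step_arm", "payload": {
  "increments": [
    {"tx":0,"ty":0,"tz":-0.5,"ax":0,"ay":0,"az":0,"claw":-1},
    {"tx":0,"ty":0,"tz":-0.5,"ax":0,"ay":0,"az":0,"claw":-1},
    {"tx":0,"ty":0,"tz":0,"ax":0,"ay":0,"az":0,"claw":-1},
    {"tx":0,"ty":0,"tz":0,"ax":0,"ay":0,"az":0,"claw":-1}
  ]
}}

```text
time_s: 26.4
tcp_pos: [0.6433, -0.121, 0.1294]
eef_rot: [-180.0, -0.0, -89.8]
contact_force: [-1.4, -0.9, 5.1]
gripper_width: 0.0132
```

Contact (5 N), at the expected height. Release and retreat upward.

Call:
{"api": "step_arm", "payload": {
  "increments": [
    {"tx":0,"ty":0,"tz":0,"ax":0,"ay":0,"az":0,"claw":-0.3},
    {"tx":0,"ty":0,"tz":0,"ax":0,"ay":0,"az":0,"claw":-0.1},
    {"tx":0,"ty":0,"tz":0,"ax":0,"ay":0,"az":0,"claw":-0.1},
    {"tx":0,"ty":0,"tz":0,"ax":0,"ay":0,"az":0,"claw":-0.1},
    {"tx":0,"ty":0,"tz":10,"ax":0,"ay":0,"az":0,"claw":-0.1},
    {"tx":0,"ty":0,"tz":30,"ax":0,"ay":0,"az":0,"claw":-0.1},
    {"tx":0,"ty":0,"tz":40,"ax":0,"ay":0,"az":0,"claw":-0.1},
    {"tx":-40,"ty":20,"tz":20,"ax":0,"ay":0,"az":0,"claw":-0.1},
    {"tx":-45,"ty":20,"tz":0,"ax":0,"ay":0,"az":0,"claw":-0.1},
    {"tx":-45,"ty":20,"tz":0,"ax":0,"ay":0,"az":0,"claw":-0.1},
    {"tx":-45,"ty":20,"tz":0,"ax":0,"ay":0,"az":0,"claw":-0.1},
    {"tx":0,"ty":0,"tz":0,"ax":0,"ay":0,"az":0,"claw":-0.1}
  ]
}}

```text
time_s: 27.6
tcp_pos: [0.4634, -0.0401, 0.2297]
eef_rot: [-179.9, 0.1, -89.8]
contact_force: [1.6, 1.0, 0.9]
gripper_width: 0.0393
```

Run:
```python
from m import *
C=[cap('scene'),cap('top')]
s=r.get_state(); print(s['tcp_pos'],s['contact_force'],s['time_s'])
print('unit');meas(C,[.643,-.1215],.045,[(.045,.09),(.098,.11),(.125,.15)])
for n,p in[('blank',(.446,.098)),('v1',(.451,.2)),('v2',(.435,-.196)),('coarse',(.62,.131))]:
    print(n);meas(C,p,.03,[(.035,.07)])
cv2.imwrite('pics/g9.png',cv2.resize(C[0]['image'][90:390,80:520],None,fx=1.8,fy=1.8,interpolation=2))
```

```text
[ 0.46792885 -0.04042361  0.23023667] [0.24924305 0.01622339 0.15203969] 27.7
unit
  scene 45-90mm n=840 circ=(645.5,-121.6) r=26.0 rect=(657.6,-121.7) 52x28@89 med=([ 665.2 -120.5   68. ]) z95=88.0
  scene 98-110mm n=1065 circ=(644.0,-121.4) r=34.3 rect=(644.9,-121.1) 65x64@2 med=([ 650.7 -120.6  105.1]) z95=106.7
  scene 125-150mm n=124 circ=(644.3,-120.7) r=8.7 rect=(645.2,-120.7) 14x13@32 med=([ 647.9 -121.1  136.1]) z95=139.9
blank
  scene 35-70mm n=77 circ=(448.8,101.7) r=8.3 rect=(448.6,100.8) 13x16@78 med=([452.3 100.2  45.3]) z95=49.7
v1
  scene 35-70mm n=205 circ=(454.6,201.3) r=13.6 rect=(455.4,200.6) 26x24@5 med=([459.9 199.2  53.1]) z95=57.6
v2
  scene 35-70mm n=221 circ=(436.8,-195.0) r=13.4 rect=(436.6,-195.6) 24x25@75 med=([ 443.1 -195.1   52.6]) z95=56.7
coarse
  scene 35-70mm n=111 circ=(621.9,131.3) r=7.7 rect=(621.8,130.5) 14x13@42 med=([624.5 130.4  49.8]) z95=54.2
```

View pics/g9.png

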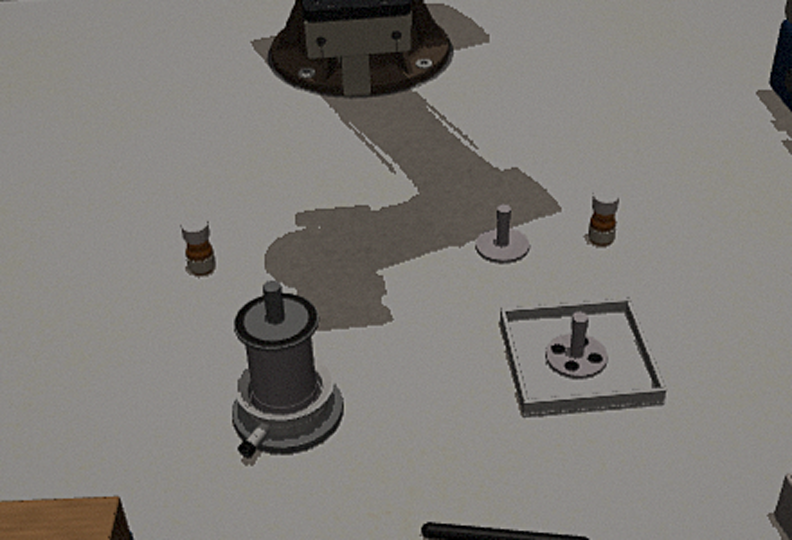

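The unit is assembled and upright at (280,360): lid flange top at about 105 mm (104 expected) and knob top at about 138–140 mm (138 expected). The coarse screen is flat in the tray at (577,352), and the blank and both vials haven't moved. Handing in.

```bash
python3 -c "
from plant import r
print(r.close_job())"
```

```text
the job is handed in; nothing more can be done
None
```

The job is done as asked and handed in at about 27.7 s of robot time. The four-hole screen is flat in the tray. The holder now has the fine screen in its seat, the funnel upright on it and the lid on top, built in that order.

**Last checks (scene camera):**
- **Lid and funnel:** the lid is level and within about 1 mm of the holder axis. Its flange top reads 105 mm against 104 mm expected.
- **Left alone:** the blank screen and both vials are where they started, to within about 1.5 mm.
- **Forces:** the highest force reported at the end of any move was about 5 N.

**Disagreement:** the two cameras differ by 3–4 mm in x. I corrected for this using the known position of the coarse screen's knob when it was put down. The arm blocked the top camera's view of the finished unit, so the final check rests on the scene camera alone. No check failed.

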